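# Set up the book photographing cradle

## Task

With its hinged panel still lying down, turn the cradle's turntable until it clicks into its one notch, where the panel's knob sticks straight out at the cradle's front, midway between the two posts that carry the light board. Then take the panel by its knob and fold it up to its second notch, not past it, so that it stays up at about 58 degrees when you let go. Leave the spool, the bone folder and the weight beside the cradle where they are.

Things in the scene. Friction and masses are not known exactly. Their poses are not given: they have to be found in the camera images.
- cradle: fixed foot of the cradle: dark wooden plate 200 x 200 mm, top 20 mm above the bench, with two 16 mm posts beside it (x = +35, y = +-120 mm); origin on the bench, on the turntable's vertical axis; its -x side is the front
- turntable (a joint): angle of the round wooden turntable (radius 88 mm, top at z = 42 mm) about the vertical, rad, counterclockwise from above; 0 = in its notch, knob towards the cradle's -x. A spring ball drops between two teeth: from 0.23 to 0.13 on either side it resists (about 0.6 N m, 7 N at the knob), nearer than 0.1 it pulls in; elsewhere the turntable stays where left
- panel (a joint): fold angle of the panel, rad; 0 = lying level, grows as the edge with the knob rises, end stop 1.45. Spring notches at 0.61 (first) and 1.01 (second), between teeth at 0.41, 0.81 and 1.21 that take about 4 N at the knob to pass; outside the notches the panel (about 0.25 kg) falls back
- panel_hinge (a point): middle of the panel's hinge axis, 50 mm from the turntable's axis on the side away from the knob, z = 80 mm; its x points from the knob to the hinge along the panel, y along the hinge, z is the panel's normal. The plywood panel is 130 mm wide, 8 mm thick and reaches 105 mm from the hinge towards the knob
- knob (a point): centre of the barrel knob, a dark wooden cylinder 18 mm thick and 26 mm long, parallel to the hinge (y), on a 10 mm stem at the middle of the panel's free edge; 137 mm from the hinge, 32 mm beyond the edge, z = 80 mm when the panel lies down; take it by its two flat ends
- thread_spool: wooden thread spool, 42 mm in diameter, 52 mm high, standing left of the cradle; origin under its centre; leave alone
- bone_folder: short bone folder, flat stick 22 x 108 x 8 mm lying in front of the cradle; origin under its centre; leave alone
- weight: cloth-covered iron block 60 x 90 x 36 mm right of the cradle; origin under its centre; leave alone
- light_board (a point): middle of the front lower edge of the aluminium light board on the posts, 309 mm up and 30 mm in front of the turntable's axis; the board reaches 130 mm back from it and 135 mm to either side, 16 mm thick. Under it a vertical gripper cannot follow the knob up: tilt the tool some 25 to 45 degrees by then, fingers forward and down

How it is judged:
On the way, in this order (a step that is already met when the one before it is completed fails the run):
1. the turntable is in its notch while the panel still lies down (value of joint turntable between -0.06 and 0.06 rad and value of joint panel below 0.3 rad), for 0.2 s.
2. the panel is at its second notch (value of joint panel between 0.91 and 1.11 rad), for 0.2 s.
At the end, for the whole second after the job is handed in: The turntable is in its notch (within 0.06 rad of 0) and the panel stands by itself, at rest, in its second notch (0.94 to 1.08 rad) (value of joint turntable between -0.06 and 0.06 rad and value of joint panel between 0.94 and 1.08 rad and velocity of joint panel between -0.05 and 0.05 rad/s); the robot touches nothing.
It fails at once if the panel is folded past its second notch (value of joint panel above 1.25 rad).
It fails at once if the spool, the bone folder or the weight is moved more than 30 mm (distance of any of thread_spool, bone_folder, weight from where it was at the start of the episode above 0.03 m).
It also fails if it takes over 54 s, if anything falls off the work surface, if the arm or the gripper's body presses on something with over 40 N, if the wrist force passes 120 N, or if a joint passes its speed limit or range.

## Robot

A 6-joint arm with a two-finger parallel gripper is mounted at the origin on a cart in front of the work surface, level with it; the furniture and walls round the work are solid. World frame = base frame: x ahead of the robot, y to its left, z up, the work surface at z = 0. Lengths are in m, angles in rad, forces in N, time in s.
With the tool pointing down it reaches from about 0.325 to 0.775 m from the base axis. Payload 9.3 kg.
Tool frame: the origin (TCP) lies midway between the tips of the shut fingers; the grasp point (between the pads) lies 19 mm behind it; z points along the fingers, y is the line along which they close (so a half turn about z gives the same grasp; the last joint's range is limited). The gripper opens to 85 mm and grips with 20 to 120 N. Pads are 22 mm wide; open, the fingers measure 114 mm over their backs; the gripper's body (76 mm by 85 mm) begins 54 mm behind the grasp point. The pads swing forward as they close: fully open they stand 13 mm farther back than shut.
Start: joints at [-1.317, 0.259, 0.021, 1.334, 0, 1.418], TCP at [0.218, -0.505, 0.231] pointing down, gripper open.
Joint ranges: [-3.04, 3.04], [-0.91, 1.82], [-1.04, 1.36], [-1.92, 1.95], [-1.52, 1.45], [-3.14, 3.14]. Speed limits (rad/s): [2.22, 2.22, 2.79, 3.14, 3.14, 3.14].

## Interface

Orientations are given as a unit quaternion [w, x, y, z].
In Python, from bench import readout, vision, env gives the robot as it stands.
- The arm moves only by the tool send_rows, never from a script. Its arguments are lists of equal length, an entry for each row: "hand": the gripper's target within -1 to 1 (fully open at 1, half-way at 0, shut at -1); "dp": the shift along the world's x, y, z in mm, a list of three; "spin": the turn about the world's z in degrees. A call has 1 to 8 rows; each row shifts and turns the commanded pose from where the row before left it; what a row does not reach is not made up. A row lasts 1/8 s, in which the tool goes at most 62.5 mm and 10.7 degrees, less where a joint would pass 70% of its speed; a pose out of reach is approached as far as the arm can. A call with a gripper value outside its range is refused whole. The fingers move at their own pace and stop on an object; "squeeze" is the grip in N (left out, the last holds). Time passes only in rows, so rows that do not move let the fingers close. It gives the time, the measured TCP pose, the force, the opening and the grip force at its end, in the units of the state.
- readout.sense(): the state, without advancing time (a new reading comes with each control period).
- vision.grab_frame(name): name is "side" or "top"; returns the picture (384x512x3 uint8, red, green, blue); there is no depth.
- vision.camera_info(name): a dict with "K" (3x3 intrinsics, pixels), "view" (4x4, takes a point from world to camera coordinates). Camera axes: x right, y down, z forward; pixel columns grow to the right and rows downward; lengths in m; the calibration is good to about 2 mm. A picture is of the moment at which its call begins. camera_info takes no time and is no camera call.
- env.job_done(): hands the job in; it is judged then, once.
The state is a dict: "clock": time; "q": joint angles; "joint_velocities": joint speeds; "joint_efforts": joint torques, N m; "tool_pos": TCP position; "orientation": TCP orientation; "contact_force": force on the tool from outside, world axes, zero at the start; "moment": the same for the moment, N m; "finger_gap": finger opening in m; "grip_force": force on a finger pad.
Only numpy, scipy, OpenCV 4.12 (cv2) and the standard library are available. Lean on these libraries where they do the work, as an engineer would, in place of code of your own. Each camera call takes 0.05 s, during which the arm holds its last target. There are 200 camera calls.

## Working session

There is one attempt and no reset: what is moved stays moved. The work goes in short steps, Python scripts to look and compute and a tool call to move; the robot and the scene stay as the last step left them, time stands still between calls to the robot, and variables do not carry over. Pictures are saved under pics/ and viewed, at most 10 in all, crops included, and the job is handed in when it is done.

Besides the shell and the picture viewer there is one more tool, called after "Emit:" as name([rows], argument=value, ...), one row to a line, values as JSON. send_rows: Moves the arm, as the interface text tells. Its arguments: {"type":"object","properties":{"hand":{"type":"array","items":{"type":"number"}},"dp":{"type":"array","items":{"type":"array","items":{"type":"number"}}},"spin":{"type":"array","items":{"type":"number"}},"squeeze":{"type":"number"}},"required":["hand","dp","spin"]}

```bash
ls; mkdir -p pics
python3 - <<'E'
from bench import readout, vision, env
import cv2
s=readout.sense(); print(s)
for n in("top","side"):
    cv2.imwrite(f"pics/{n}0.png",cv2.cvtColor(vision.grab_frame(n),cv2.COLOR_RGB2BGR)); print(vision.camera_info(n))
E
```

```text
pics
{'clock': 0.0, 'q': array([-1.31660132e+00,  2.59245706e-01,  2.07258014e-02,  1.33369607e+00,
       -9.34511123e-06,  1.41813978e+00]), 'joint_velocities': array([-0.00030172, -0.00057137, -0.00200123,  0.00017665, -0.00012415,
        0.00131485]), 'joint_efforts': array([-1.11106635e-05, -5.55641019e+01,  3.44524777e+01,  1.36599029e-02,
       -2.40640702e-04,  6.04872781e-06]), 'tool_pos': array([ 0.21753663, -0.50483521,  0.23062294]), 'orientation': array([-7.08672979e-04,  9.79379984e-01,  2.02025601e-01, -4.06883073e-05]), 'contact_force': array([0.41379836, 0.29160023, 0.69196958]), 'moment': array([-0.01127506,  0.00982129,  0.01251645]), 'grip_force': 0.0, 'finger_gap': 0.08551546910375926}
{'K': array([[367.18702253,   0.        , 253.83853826],
       [  0.        , 367.18702253, 182.69796021],
       [  0.        ,   0.        ,   1.        ]]), 'view': array([[-0.48721384, -0.87327952, -0.00235611,  0.31663054],
       [-0.78632034,  0.43986869, -0.43383852,  0.59704851],
       [ 0.37989867, -0.20951947, -0.90098756,  0.7809588 ],
       [ 0.        ,  0.        ,  0.        ,  1.        ]])}
{'K': array([[350.72559679,   0.        , 251.43434793],
       [  0.        , 350.72559679, 184.97973674],
       [  0.        ,   0.        ,   1.        ]]), 'view': array([[-9.97949749e-01,  6.40023213e-02, -2.76458581e-05,
         6.12797627e-01],
       [ 2.47239287e-02,  3.85106876e-01, -9.22540743e-01,
         1.70905509e-01],
       [-5.90341024e-02, -9.20649986e-01, -3.85899699e-01,
         9.77622782e-01],
       [ 0.00000000e+00,  0.00000000e+00,  0.00000000e+00,
         1.00000000e+00]])}
```

View pics/top0.png

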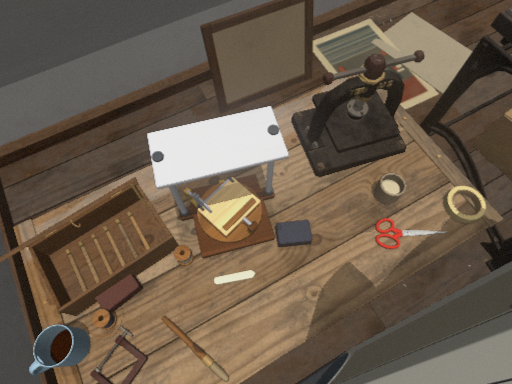

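View pics/side0.png

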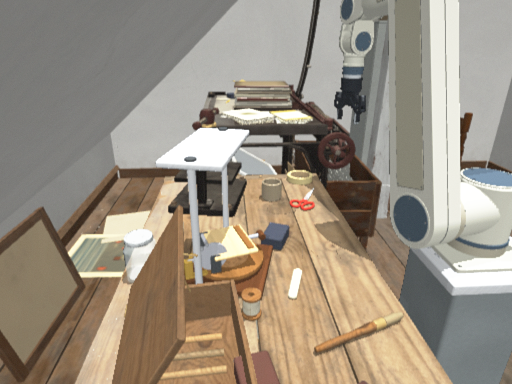

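The top view shows the cradle foot around (235,220), the light board at (150-285,115-180), the spool at (182,255), the folder at (235,277) and the weight at (294,233). Next I zoom in on both views.

Run:
```python
import cv2,numpy as np
a=cv2.imread("pics/top0.png")[105:285,140:320];b=cv2.imread("pics/side0.png")[120:320,150:310]
a=cv2.resize(a,(468,468),interpolation=cv2.INTER_CUBIC)
b=cv2.resize(b,(int(160*2.05),410),interpolation=cv2.INTER_CUBIC);b=cv2.copyMakeBorder(b,0,58,0,0,cv2.BORDER_CONSTANT)
cv2.imwrite("pics/crop0.png",np.hstack([a,b]))
```

```text
(no output)
```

View pics/crop0.png

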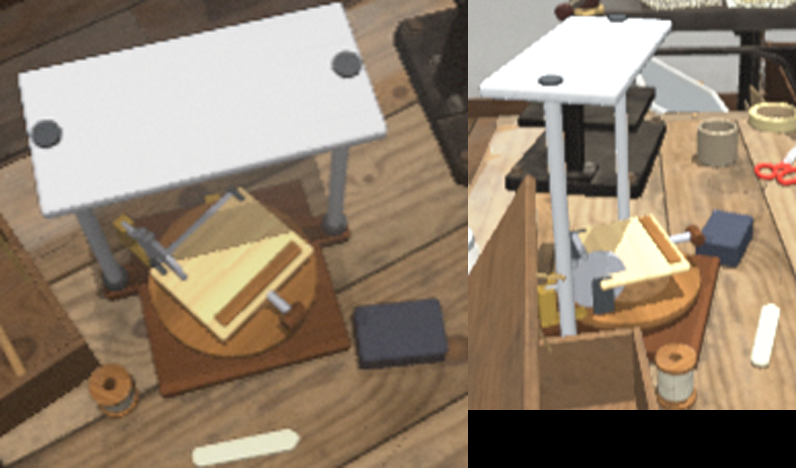

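```bash
cat > h.py <<'E'
from bench import readout, vision, env
import numpy as np,cv2
def ray(n,u,v):
    c=vision.camera_info(n);R=c["view"][:3,:3];t=c["view"][:3,3]
    return -R.T@t, R.T@np.linalg.inv(c["K"])@[u,v,1]
def onz(n,u,v,z):
    o,d=ray(n,u,v);return o+d*(z-o[2])/d[2]
def two(p,q):
    o1,d1=ray("top",*p);o2,d2=ray("side",*q)
    s=np.linalg.lstsq(np.c_[d1,-d2],o2-o1,rcond=None)[0]
    a=o1+d1*s[0];b=o2+d2*s[1];return (a+b)/2,np.linalg.norm(a-b)
def proj(n,P):
    c=vision.camera_info(n);p=c["K"]@(c["view"][:3,:3]@P+c["view"][:3,3]);return p[:2]/p[2]
E
python3 - <<'E'
from h import *
np.set_printoptions(precision=4,suppress=True)
T=lambda x,y:(140+x/2.6-.3,105+y/2.6-.3)
b=[onz("top",*T(*p),.325) for p in[(20,72),(343,3),(386,132),(45,212)]]
for x in b: print("board",x[:2])
rear=(b[0]+b[1])/2;fr=(b[2]+b[3])/2
ex=b[3]-b[2]; yaw=np.arctan2(ex[1],ex[0])-np.pi/2
print("yaw",yaw,"yaw2",np.arctan2(*(b[1]-b[2])[[1,0]]),"len",np.linalg.norm(ex),np.linalg.norm(rear-fr))
c=(rear+fr)/2; c=c-.035*np.array([np.cos(yaw),np.sin(yaw),0]);print("centre",c)
for n,p,z in[("FR",(347,345),.02),("FL",(163,390),.02),("spool",(112,392),.05),("knobz80",(291,317),.08),("postL",(115,285),.02),("postR",(336,232),.02)]:
    print(n,onz("top",*T(*p),z))
# turntable ellipse from extremes
print("tt", [onz("top",*T(*p),.042)[:2] for p in[(316,285),(225,355),(150,275)]])
print(two(T(291,317),(150+227/2.05,120+236/2.05)))
E
```

```text
board [0.8045 0.1649]
board [ 0.7374 -0.0934]
board [ 0.6155 -0.0603]
board [0.6805 0.1952]
yaw -0.24909472487571804 yaw2 -0.2649489985809337 len 0.2636344122120207 0.12696666210287974
centre [0.6756 0.0602 0.325 ]
FR [ 0.5587 -0.0081  0.02  ]
FL [0.6084 0.1766 0.02  ]
spool [0.6218 0.2207 0.05  ]
knobz80 [0.5948 0.0369 0.08  ]
postL [0.7344 0.1721 0.02  ]
postR [ 0.6735 -0.0618  0.02  ]
tt [array([ 0.624 , -0.0083]), array([0.6036, 0.1075]), array([0.7173, 0.136 ])]
(array([0.5938, 0.0373, 0.0811]), np.float64(0.0013202846549918512))
```

Turntable axis is about (0.676, 0.060), the cradle's yaw about -0.257, and the knob at (0.594, 0.037, 0.08), so the turntable is at about +0.53 rad. I'll go in front of the knob with the tool's y at about 105.7° (spin +172°).

Emit:
send_rows([
  [18,29,0],
  [18,29,0],
  [18,29,0],
  [18,29,0],
  [18,29,0],
  [18,29,0],
  [18,29,0],
  [18,29,0],
], hand=[1,1,1,1,1,1,1,1], spin=[9.5,9.5,9.5,9.5,9.5,9.5,9.5,9.5])

```text
clock: 1.1
tool_pos: [0.362, -0.272, 0.2311]
orientation: [-0.0, 0.645, 0.764, 0.0]
contact_force: [0.4, -0.1, 0.0]
finger_gap: 0.086
grip_force: 0.0
```

Emit:
send_rows([
  [18,29,0],
  [18,29,0],
  [18,29,0],
  [18,29,0],
  [18,29,0],
  [18,29,0],
  [18,29,0],
  [18,29,0],
], hand=[1,1,1,1,1,1,1,1], spin=[9.5,9.5,9.5,9.5,9.5,9.5,9.5,9.5])

```text
clock: 2.1
tool_pos: [0.506, -0.04, 0.231]
orientation: [-0.0, 0.038, 0.999, 0.0]
contact_force: [-0.4, -0.8, -0.1]
finger_gap: 0.0852
grip_force: 0.0
```

Emit:
send_rows([
  [20,32,0],
  [20,32,0],
  [0,0,0],
], hand=[1,1,1], spin=[10,10,0])

```text
clock: 2.48
tool_pos: [0.5463, 0.0247, 0.2305]
orientation: [-0.0, -0.135, 0.991, 0.0]
contact_force: [-0.6, -1.4, 0.0]
finger_gap: 0.085
grip_force: 0.0
```

Run:
```python
from h import *
from scipy.spatial.transform import Rotation as R
s=readout.sense();w=s["orientation"];print(s["clock"],s["tool_pos"],R.from_quat(w[[1,2,3,0]]).as_matrix(),s["q"],s["contact_force"])
a=vision.grab_frame("top")[100:290,120:330];b=vision.grab_frame("side")[60:310,150:360]
a=cv2.resize(a,(440,398));b=cv2.resize(b,(336,398),interpolation=3)
cv2.imwrite("pics/c1.png",cv2.cvtColor(np.hstack([a,b]),cv2.COLOR_RGB2BGR))
```

```text
2.475 [0.54626481 0.02470544 0.23050864] [[-9.63392498e-01 -2.68092945e-01 -1.03343582e-03]
 [-2.68093475e-01  9.63392817e-01  4.10860694e-04]
 [ 8.85455795e-04  6.72877511e-04 -9.99999382e-01]] [-1.08451392e-01  2.54071802e-01  1.33131193e-02  1.33110948e+00
  2.96588876e-04 -3.79864878e-01] [-0.56721948 -1.38018914  0.00285744]
```

View pics/c1.png

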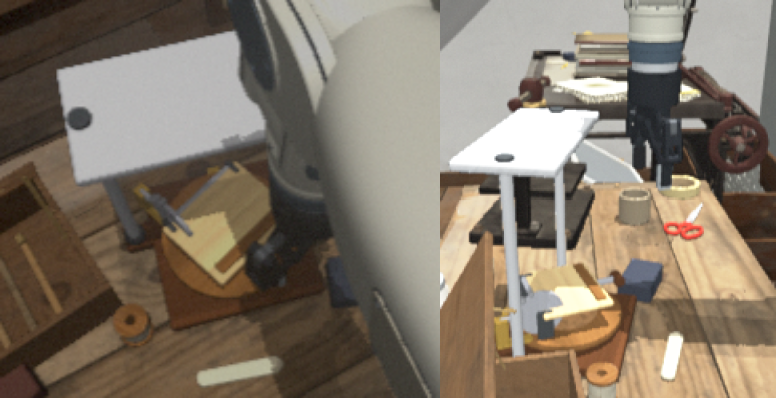

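The picture shows the tool in front of the knob, with the panel and its neighbours undisturbed. The knob is at about (615,282) in the right half. Now I descend, then move in.

Emit:
send_rows([
  [0,0,-40],
  [0,0,-40],
  [0,0,-40],
  [0,0,-40],
  [0,0,-10],
  [10,2.5,0],
  [10,2.5,0],
  [0,0,0],
], hand=[1,1,1,1,1,1,1,1], spin=[0,0,0,0,0,0,0,0])

```text
clock: 3.58
tool_pos: [0.5673, 0.028, 0.0624]
orientation: [0.001, -0.133, 0.991, -0.0]
contact_force: [-0.6, -1.0, -0.0]
finger_gap: 0.0854
grip_force: 0.0
```

Emit:
send_rows([
  [5,1.5,0],
  [5,1.5,0],
  [5,1.5,0],
  [4,1,0],
  [0,0,0],
], hand=[1,1,1,1,1], spin=[0,0,0,0,0])

```text
clock: 4.2
tool_pos: [0.5849, 0.0335, 0.0612]
orientation: [-0.0, -0.133, 0.991, -0.0]
contact_force: [0.3, 0.2, 0.4]
finger_gap: 0.0854
grip_force: 0.0
```

Run:
```python
from h import *
b=vision.grab_frame("side")[90:310,150:350]
b=cv2.resize(b,(545,600),interpolation=3)
cv2.imwrite("pics/c2.png",cv2.cvtColor(b,cv2.COLOR_RGB2BGR))
```

```text
(no output)
```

View pics/c2.png

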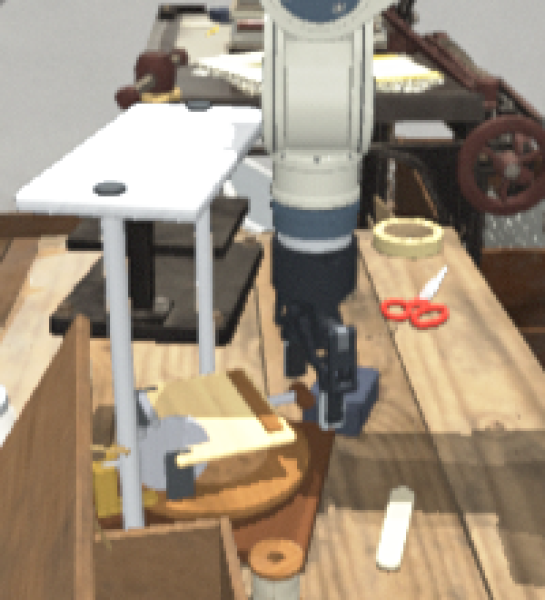

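The knob at (300,393) lies just behind the near finger, and the wrist is clear of the board. Closing.

Emit:
send_rows([
  [0,0,0],
  [0,0,0],
  [0,0,0],
  [0,0,0],
  [0,0,0],
  [0,0,0],
  [0,0,0],
  [0,0,0],
], hand=[-1,-1,-1,-1,-1,-1,-1,-1], spin=[0,0,0,0,0,0,0,0], squeeze=30)

```text
clock: 5.25
tool_pos: [0.5846, 0.0333, 0.0614]
orientation: [0.0, -0.133, 0.991, -0.0]
contact_force: [-1.5, -0.0, 4.3]
finger_gap: 0.0247
grip_force: 32.1
```

Emit:
send_rows([
  [-1.6,6.3,0],
  [-1.1,6.3,0],
  [-0.8,6.4,0],
  [-0.3,6.4,0],
  [0,0,0],
  [0,0,0],
], hand=[-1,-1,-1,-1,-1,-1], spin=[-3.9,-3.9,-3.9,-3.9,0,0])

```text
clock: 6.0
tool_pos: [0.5808, 0.0589, 0.0614]
orientation: [-0.0, 0.002, 1.0, 0.0]
contact_force: [-2.3, 0.7, 5.0]
finger_gap: 0.0249
grip_force: 32.2
```

Emit:
send_rows([
  [0.1,6.4,0],
  [0.6,6.5,0],
  [1,6.3,0],
  [1.4,6.3,0],
  [0,0,0],
  [0,0,0],
], hand=[-1,-1,-1,-1,-1,-1], spin=[-3.9,-3.9,-3.9,-3.9,0,0])

```text
clock: 6.75
tool_pos: [0.5839, 0.0842, 0.0614]
orientation: [0.0, 0.137, 0.991, 0.0]
contact_force: [-1.8, 1.4, 5.3]
finger_gap: 0.0251
grip_force: 32.4
```

Run:
```python
from h import *
s=readout.sense();print(s["contact_force"],s["moment"],s["tool_pos"])
a=vision.grab_frame("top")[100:290,120:330];b=vision.grab_frame("side")[100:300,170:330]
a=cv2.resize(a,(440,398),interpolation=3);b=cv2.resize(b,(318,398),interpolation=3)
cv2.imwrite("pics/c3.png",cv2.cvtColor(np.hstack([a,b]),cv2.COLOR_RGB2BGR))
```

```text
[-1.81604991  1.44177301  5.31471656] [0.22148605 0.35785104 0.03330843] [0.58393229 0.08418262 0.06137087]
```

View pics/c3.png

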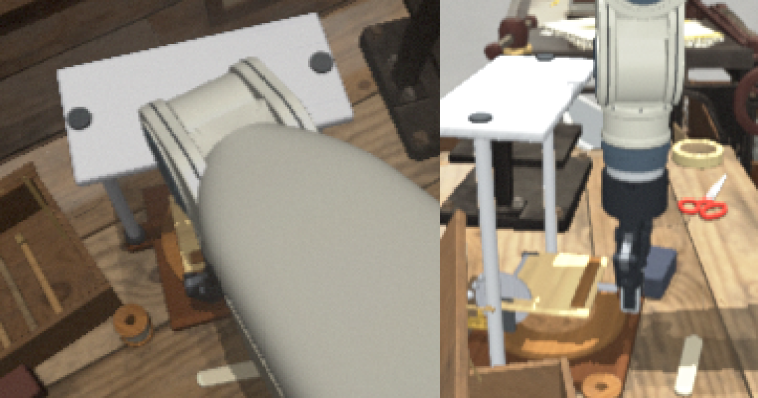

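The turntable is near the notch. I'll release so it settles by its own spring, back off, and measure the knob.

Emit:
send_rows([
  [0,0,0],
  [0,0,0],
  [0,0,0],
  [0,0,0],
  [0,0,0],
  [-15,4,0],
  [-20,5,0],
  [-20,5,0],
], hand=[1,1,1,1,1,1,1,1], spin=[0,0,0,0,0,0,0,0])

```text
clock: 7.85
tool_pos: [0.5272, 0.0986, 0.0612]
orientation: [-0.0, 0.138, 0.99, -0.0]
contact_force: [-0.4, -0.5, -0.2]
finger_gap: 0.0855
grip_force: 0.0
```

Run:
```python
from h import *
f=vision.grab_frame("side");
b=f[200:275,200:300]
cv2.imwrite("pics/c4.png",cv2.cvtColor(cv2.resize(b,(800,600),interpolation=3),cv2.COLOR_RGB2BGR))
c=np.array([.676,.060,.08])
for t in(-.1,0,.1):
    a=np.pi-.257+t;print(t,(proj("side",c+.087*np.array([np.cos(a),np.sin(a),0]))-[200,200])*8)
    for w in(-.065,.065):print("  corner",(proj("side",c+np.array([.055*np.cos(a)-w*np.sin(a),.055*np.sin(a)+w*np.cos(a),.004]))-[200,200])*8)
```

```text
-0.1 [497.21406022 376.41067535]
  corner [324.58597326 469.04073708]
  corner [453.73994559 242.32399765]
0 [503.435376   360.85654387]
  corner [352.36423042 461.18777178]
  corner [437.88907403 231.45064021]
0.1 [506.68834107 345.29084507]
  corner [378.44226348 451.8805239 ]
  corner [420.20874755 221.55154024]
```

View pics/c4.png

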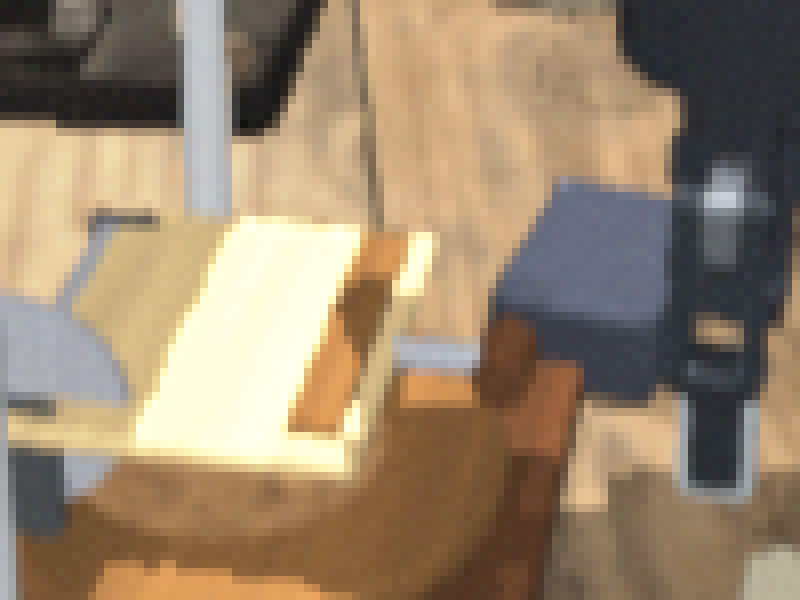

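The knob at (507,362) and panel corners at (355,450) and (437,233) match the predicted notch pose to within about 0.03 rad. Now I regrip.

Emit:
send_rows([
  [15,-4,0],
  [15,-4,0],
  [15,-4,0],
  [11,-2.5,0],
  [0,0,0],
], hand=[1,1,1,1,1], spin=[0.5,0.5,0,0,0])

```text
clock: 8.52
tool_pos: [0.5858, 0.0834, 0.0607]
orientation: [-0.0, 0.13, 0.992, -0.0]
contact_force: [-0.8, -0.3, -0.1]
finger_gap: 0.0854
grip_force: 0.0
```

Emit:
send_rows([
  [0,0,0],
  [0,0,0],
  [0,0,0],
  [0,0,0],
  [0,0,0],
  [0,0,0],
  [0,0,0],
], hand=[-1,-1,-1,-1,-1,-1,-1], spin=[0,0,0,0,0,0,0], squeeze=40)

```text
clock: 9.4
tool_pos: [0.5847, 0.0839, 0.0615]
orientation: [-0.0, 0.13, 0.992, 0.0]
contact_force: [-2.6, 0.7, 6.1]
finger_gap: 0.0249
grip_force: 40.9
```

Emit:
send_rows([
  [0.2,-0.1,8.2],
  [0.7,-0.2,8.2],
  [1.2,-0.3,8.1],
  [1.6,-0.4,8.1],
  [0,0,0],
], hand=[-1,-1,-1,-1,-1], spin=[0,0,0,0,0])

```text
clock: 10.02
tool_pos: [0.5888, 0.0828, 0.0946]
orientation: [0.0, 0.13, 0.992, 0.0]
contact_force: [-0.3, 0.9, -2.6]
finger_gap: 0.025
grip_force: 39.7
```

Emit:
send_rows([
  [2.1,-0.6,7.9],
  [2.6,-0.7,7.8],
  [3,-0.8,7.6],
  [3.5,-0.9,7.4],
  [0,0,0],
  [0,0,0],
], hand=[-1,-1,-1,-1,-1,-1], spin=[0,0,0,0,0,0])

```text
clock: 10.78
tool_pos: [0.5997, 0.0798, 0.1247]
orientation: [0.0, 0.13, 0.992, 0.0]
contact_force: [-3.1, 1.7, 1.0]
finger_gap: 0.0251
grip_force: 40.9
```

Run:
```python
from h import *
s=readout.sense();print(s["contact_force"],s["tool_pos"])
f=vision.grab_frame("side")[90:290,170:330]
cv2.imwrite("pics/c5.png",cv2.cvtColor(cv2.resize(f,(480,600),interpolation=3),cv2.COLOR_RGB2BGR))
```

```text
[-3.12808806  1.66488785  1.02410398] [0.59973686 0.07981831 0.1246954 ]
```

View pics/c5.png

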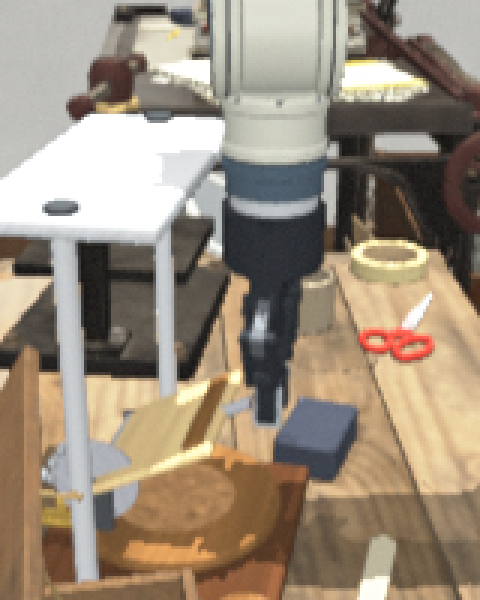

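The panel is past the first tooth: the knob force reversed and the panel is visibly tilted. With only vertical tool motions available, I'll release into the first notch. Then I'll turn the hand 90° and push the knob back and up along its arc with the open finger's back, keeping the wrist clear of the board.

Emit:
send_rows([
  [0,0,0],
  [0,0,0],
  [0,0,0],
  [0,0,0],
  [0,0,0],
  [0,0,0],
  [-15,4,0],
  [-18,5,0],
], hand=[1,1,1,1,1,1,1,1], spin=[0,0,0,0,0,0,0,0])

```text
clock: 11.82
tool_pos: [0.5656, 0.089, 0.1243]
orientation: [-0.0, 0.13, 0.992, -0.0]
contact_force: [0.1, 0.4, 0.3]
finger_gap: 0.0853
grip_force: 0.0
```

Emit:
send_rows([
  [-18,5,0],
  [-20,5,0],
  [0,0,5],
  [0,0,0],
], hand=[1,1,1,1], spin=[0,0,0,0])

```text
clock: 12.32
tool_pos: [0.5293, 0.0988, 0.1304]
orientation: [0.001, 0.13, 0.992, 0.0]
contact_force: [0.8, 1.1, -0.2]
finger_gap: 0.0851
grip_force: 0.0
```

Run:
```python
from h import *
s=readout.sense();print(s["contact_force"],s["tool_pos"])
f=vision.grab_frame("side")[160:280,190:350]
cv2.imwrite("pics/c6.png",cv2.cvtColor(cv2.resize(f,(800,600),interpolation=3),cv2.COLOR_RGB2BGR))
c=np.array([.676,.060,0]);i=np.array([np.cos(.257),-np.sin(.257),0])
for t in(0,.5,.61,.7):print(t,(proj("side",c+i*(.05-.137*np.cos(t))+[0,0,.08+.137*np.sin(t)])-[190,160])*5)
```

```text
[ 0.77654723  1.128558   -0.20228548] [0.52926339 0.09884984 0.13037003]
0 [364.64711    425.53533992]
0.5 [330.75621444 300.56344533]
0.61 [313.99999356 274.5005149 ]
0.7 [298.02387221 254.17218941]
```

View pics/c6.png

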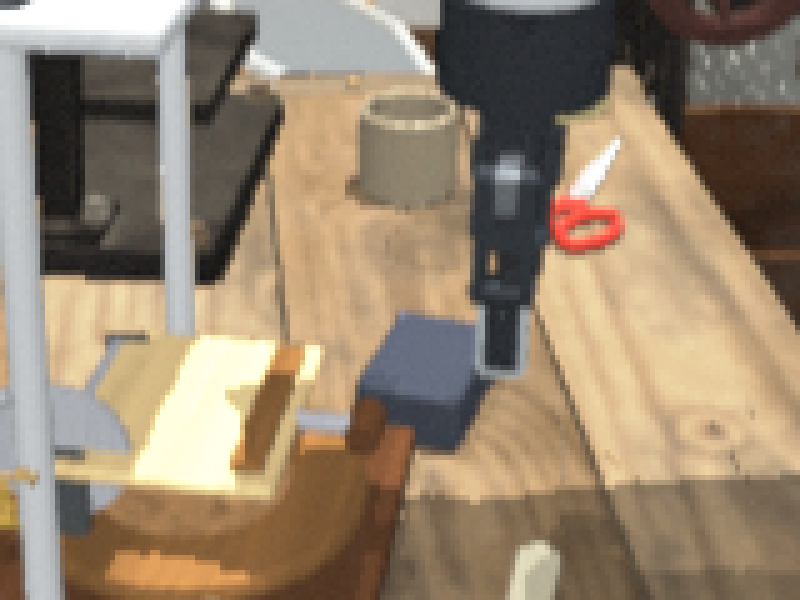

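The panel fell back to level (knob at (365,425) in the crop), so I didn't get far enough past the first tooth. I'll grip again, harder, and lift further.

Emit:
send_rows([
  [0,0,-35],
  [0,0,-34],
  [0,0,0],
  [15,-4,0],
  [15,-4,0],
  [14,-4,0],
  [10.5,-2.5,0],
  [0,0,0],
], hand=[1,1,1,1,1,1,1,1], spin=[0,0,0,0,0,0,0,0])

```text
clock: 13.38
tool_pos: [0.5841, 0.084, 0.0604]
orientation: [0.0, 0.13, 0.992, 0.0]
contact_force: [-0.4, 0.1, -0.2]
finger_gap: 0.0856
grip_force: 0.0
```

Emit:
send_rows([
  [0,0,0],
  [0,0,0],
  [0,0,0],
  [0,0,0],
  [0,0,0],
  [0,0,0],
  [0,0,0],
], hand=[-1,-1,-1,-1,-1,-1,-1], spin=[0,0,0,0,0,0,0], squeeze=60)

```text
clock: 14.25
tool_pos: [0.5831, 0.0844, 0.0609]
orientation: [-0.0, 0.13, 0.992, 0.0]
contact_force: [-4.0, -0.1, 6.0]
finger_gap: 0.0243
grip_force: 58.8
```

Emit:
send_rows([
  [0.2,-0.1,8.2],
  [0.7,-0.2,8.2],
  [1.2,-0.3,8.1],
  [1.6,-0.4,8.1],
  [2.1,-0.6,7.9],
  [0,0,0],
], hand=[-1,-1,-1,-1,-1,-1], spin=[0,0,0,0,0,0])

```text
clock: 15.0
tool_pos: [0.589, 0.0827, 0.1014]
orientation: [-0.0, 0.13, 0.992, 0.0]
contact_force: [-1.1, 0.6, -5.7]
finger_gap: 0.0244
grip_force: 59.8
```

Emit:
send_rows([
  [2.6,-0.7,7.8],
  [0,0,0],
], hand=[-1,-1], spin=[0,0])

```text
clock: 15.25
tool_pos: [0.5915, 0.082, 0.1093]
orientation: [-0.0, 0.13, 0.992, 0.0]
contact_force: [-3.7, 0.9, -4.0]
finger_gap: 0.024
grip_force: 60.1
```

Emit:
send_rows([
  [3,-0.8,7.6],
  [0,0,0],
], hand=[-1,-1], spin=[0,0])

```text
clock: 15.5
tool_pos: [0.5948, 0.0812, 0.1173]
orientation: [0.0, 0.13, 0.992, 0.0]
contact_force: [-5.8, 0.8, -3.1]
finger_gap: 0.0244
grip_force: 60.6
```

Emit:
send_rows([
  [3.5,-0.9,7.4],
  [0,0,0],
], hand=[-1,-1], spin=[0,0])

```text
clock: 15.75
tool_pos: [0.5988, 0.0801, 0.1251]
orientation: [0.001, 0.13, 0.992, 0.0]
contact_force: [-5.6, 0.8, -1.5]
finger_gap: 0.0246
grip_force: 61.8
```

Emit:
send_rows([
  [3.8,-1,7.2],
  [0,0,0],
], hand=[-1,-1], spin=[0,0])

```text
clock: 16.0
tool_pos: [0.6028, 0.0791, 0.1323]
orientation: [0.001, 0.13, 0.992, 0.0]
contact_force: [-3.6, 1.5, 0.1]
finger_gap: 0.0241
grip_force: 62.3
```

Emit:
send_rows([
  [2,-0.5,3.5],
  [0,0,0],
], hand=[-1,-1], spin=[0,0])

```text
clock: 16.25
tool_pos: [0.6044, 0.0787, 0.1351]
orientation: [0.0, 0.13, 0.992, 0.0]
contact_force: [-4.2, 0.6, -0.8]
finger_gap: 0.024
grip_force: 62.4
```

Emit:
send_rows([
  [2,-0.5,3.5],
  [0,0,0],
], hand=[-1,-1], spin=[0,0])

```text
clock: 16.5
tool_pos: [0.6066, 0.0782, 0.1385]
orientation: [0.001, 0.13, 0.992, 0.0]
contact_force: [-2.8, 0.8, -0.7]
finger_gap: 0.0245
grip_force: 62.7
```

Run:
```python
from h import *
f=vision.grab_frame("side");cv2.imwrite("pics/s7.png",cv2.cvtColor(f,cv2.COLOR_RGB2BGR))
h=cv2.cvtColor(f,cv2.COLOR_RGB2HSV)
m=((h[...,2]>225)&(h[...,1]>50)&(h[...,0]<35)&(h[...,0]>15)).astype(np.uint8);m[:, :205]=0;m[:200]=0;m[290:]=0;m[:,280:]=0
n,l,st,_=cv2.connectedComponentsWithStats(m);k=1+np.argmax(st[1:,4]);ys,xs=np.where(l==k)
print(st[k]); 
for fn in(xs.argmax(),(xs+ys).argmax(),(xs-ys).argmax(),ys.argmin()):print(xs[fn],ys[fn])
c=np.array([.676,.060,0]);i=np.array([np.cos(.257),-np.sin(.257),0]);j=np.array([np.sin(.257),np.cos(.257),0])
for t in(0,.3,.4,.5,.6,.7):
  print(t,*[np.round(proj("side",c+i*(.05-.105*np.cos(t)-.004*np.sin(t)*0)+j*w+[0,0,.084+.105*np.sin(t)])) for w in(.065,-.065)])
```

```text
[205 216  16  21 166]
220 217
206 236
220 217
205 216
0 [244. 258.] [255. 229.]
0.3 [242. 246.] [253. 218.]
0.4 [240. 241.] [252. 214.]
0.5 [238. 238.] [250. 211.]
0.6 [236. 234.] [248. 208.]
0.7 [233. 230.] [245. 204.]
```

Emit:
send_rows([
  [0,0,0],
  [0,0,0],
  [0,0,0],
  [0,0,0],
  [0,0,0],
  [0,0,0],
  [-15,4,0],
  [-18,5,0],
], hand=[1,1,1,1,1,1,1,1], spin=[0,0,0,0,0,0,0,0])

```text
clock: 17.55
tool_pos: [0.5718, 0.0875, 0.1378]
orientation: [-0.0, 0.13, 0.992, -0.0]
contact_force: [-0.0, 0.1, 0.0]
finger_gap: 0.0856
grip_force: 0.0
```

Emit:
send_rows([
  [-18,5,0],
  [-20,5,0],
  [-5,1,-9],
  [0,0,0],
], hand=[1,1,1,1], spin=[0,0,0,0])

```text
clock: 18.05
tool_pos: [0.5294, 0.0984, 0.1285]
orientation: [-0.0, 0.129, 0.992, -0.0]
contact_force: [0.4, -0.6, 1.0]
finger_gap: 0.0857
grip_force: 0.0
```

Run:
```python
from h import *
f=vision.grab_frame("side");cv2.imwrite("pics/s8.png",cv2.cvtColor(f,cv2.COLOR_RGB2BGR))
print(readout.sense()["contact_force"])
c=np.array([.676,.060,0]);i=np.array([np.cos(.257),-np.sin(.257),0]);hs=cv2.cvtColor(f,cv2.COLOR_RGB2HSV)
for t in(0,.3,.4,.5,.55,.6,.65,.7,.8,.9,1.01):
  p=proj("side",c+i*(.05-.137*np.cos(t))+[0,0,.08+.137*np.sin(t)]);q=proj("side",c+i*(.05-.117*np.cos(t))+[0,0,.08+.117*np.sin(t)])
  x,y=np.round(p).astype(int);u,v=np.round(q).astype(int);print(t,x,y,f[y-1:y+2,x-1:x+2].mean((0,1)).round(),"stem",f[v,u])
```

```text
[-0.03428977  0.00300054  0.58145463]
0 263 245 [130.  86.  61.] stem [210 146  85]
0.3 261 230 [205. 172. 133.] stem [203 172 134]
0.4 259 225 [214. 179. 137.] stem [220 182 140]
0.5 256 220 [108.  78.  54.] stem [222 184 141]
0.55 255 218 [96. 62. 41.] stem [166 169 177]
0.6 253 215 [102.  68.  45.] stem [151 152 154]
0.65 251 213 [177. 143. 106.] stem [248 229 164]
0.7 250 211 [202. 164. 121.] stem [254 242 178]
0.8 246 207 [198. 165. 125.] stem [179 140 101]
0.9 241 203 [189. 160. 125.] stem [37 34 30]
1.01 236 199 [79. 74. 66.] stem [69 63 57]
```

The knob now sits at about 0.58 rad, held in the first notch. I rotate the hand 90°, lower it a bit, and approach.

Emit:
send_rows([
  [0,0,-3],
  [0,0,-3],
  [0,0,-4],
  [0,0,0],
  [0,0,0],
  [0,0,0],
  [0,0,0],
  [0,0,0],
], hand=[1,1,1,1,1,1,1,1], spin=[10,10,10,10,10,10,10,10])

```text
clock: 19.1
tool_pos: [0.5307, 0.098, 0.1189]
orientation: [0.0, -0.54, 0.841, -0.0]
contact_force: [0.0, -0.3, 0.2]
finger_gap: 0.0852
grip_force: 0.0
```

Emit:
send_rows([
  [0,0,0],
  [6,-1.6,0],
  [6,-1.6,0],
  [4,-1,0],
  [0,0,0],
], hand=[1,1,1,1,1], spin=[10,0,0,0,0])

```text
clock: 19.73
tool_pos: [0.5464, 0.0939, 0.1189]
orientation: [-0.0, -0.609, 0.793, 0.0]
contact_force: [-0.9, -0.2, -0.5]
finger_gap: 0.0858
grip_force: 0.0
```

Emit:
send_rows([
  [3,-0.8,0],
  [3,-0.8,0],
  [0,0,0],
], hand=[1,1,1], spin=[0,0,0])

```text
clock: 20.1
tool_pos: [0.55, 0.093, 0.1191]
orientation: [-0.001, -0.61, 0.793, 0.001]
contact_force: [-11.4, 1.7, 6.3]
finger_gap: 0.0854
grip_force: 5.8
```

Emit:
send_rows([
  [0,0,3],
  [1,-0.3,3],
  [0,0,0],
], hand=[1,1,1], spin=[0,0,0])

```text
clock: 20.48
tool_pos: [0.5531, 0.0922, 0.1253]
orientation: [0.0, -0.609, 0.793, -0.0]
contact_force: [-2.9, 0.8, 0.7]
finger_gap: 0.0857
grip_force: 1.3
```

Emit:
send_rows([
  [2,-0.5,3],
  [2,-0.5,3],
  [0,0,0],
], hand=[1,1,1], spin=[0,0,0])

```text
clock: 20.85
tool_pos: [0.557, 0.0912, 0.1313]
orientation: [-0.0, -0.609, 0.793, 0.0]
contact_force: [-3.4, 1.0, 0.7]
finger_gap: 0.0855
grip_force: 2.1
```

Emit:
send_rows([
  [2,-0.5,2.5],
  [2,-0.5,2.5],
  [2,-0.5,2.5],
  [0,0,0],
], hand=[1,1,1,1], spin=[0,0,0,0])

```text
clock: 21.35
tool_pos: [0.5627, 0.0897, 0.1389]
orientation: [-0.0, -0.61, 0.793, 0.0]
contact_force: [-5.9, 1.2, 4.3]
finger_gap: 0.0849
grip_force: 3.4
```

Emit:
send_rows([
  [2,-0.5,2],
  [2,-0.5,2],
  [0,0,0],
  [0,0,0],
], hand=[1,1,1,1], spin=[0,0,0,0])

```text
clock: 21.85
tool_pos: [0.5662, 0.0889, 0.143]
orientation: [-0.0, -0.61, 0.793, 0.0]
contact_force: [-9.5, 2.0, 5.9]
finger_gap: 0.0853
grip_force: 5.0
```

Emit:
send_rows([
  [2,-0.5,2],
  [2,-0.5,2],
  [0,0,0],
  [0,0,0],
], hand=[1,1,1,1], spin=[0,0,0,0])

```text
clock: 22.35
tool_pos: [0.5706, 0.0878, 0.1472]
orientation: [-0.0, -0.61, 0.793, 0.0]
contact_force: [-8.3, 1.6, 6.2]
finger_gap: 0.0854
grip_force: 4.0
```

```bash
cat > k.py <<'E'
from h import *
f=vision.grab_frame("side");cv2.imwrite("pics/s9.png",cv2.cvtColor(f,cv2.COLOR_RGB2BGR))
c=np.array([.676,.060,0]);i=np.array([np.cos(.257),-np.sin(.257),0])
for t in np.arange(.6,1.2,.05):
  p=proj("side",c+i*(.05-.137*np.cos(t))+[0,0,.08+.137*np.sin(t)]);q=proj("side",c+i*(.05-.117*np.cos(t))+[0,0,.08+.117*np.sin(t)])
  x,y=np.round(p).astype(int);u,v=np.round(q).astype(int);print(t.round(2),x,y,f[y-1:y+2,x-1:x+2].mean((0,1)).round(),"stem",f[v,u])
E
python3 k.py
```

```text
0.6 253 215 [151. 137. 122.] stem [138 117  93]
0.65 251 213 [161. 152. 141.] stem [145 123  98]
0.7 250 211 [100.  95.  91.] stem [225 194 156]
0.75 248 209 [96. 75. 60.] stem [182 157 128]
0.8 246 207 [96. 63. 42.] stem [166 170 175]
0.85 243 205 [108.  77.  52.] stem [171 168 160]
0.9 241 203 [231. 214. 168.] stem [216 177 121]
0.95 239 201 [92. 79. 63.] stem [173 122  71]
1.0 236 199 [81. 75. 68.] stem [66 63 56]
1.05 234 197 [96. 89. 79.] stem [122 107  93]
1.1 231 196 [94. 87. 78.] stem [118 109  98]
1.15 229 195 [97. 91. 82.] stem [204 206 210]
```

Emit:
send_rows([
  [1.5,-0.4,2.5],
  [1.5,-0.4,2.5],
  [0,0,0],
  [0,0,0],
], hand=[1,1,1,1], spin=[0,0,0,0])

```text
clock: 22.9
tool_pos: [0.5742, 0.0868, 0.1515]
orientation: [0.0, -0.609, 0.793, -0.0]
contact_force: [-0.3, 0.5, -1.2]
finger_gap: 0.0855
grip_force: 0.1
```

Emit:
send_rows([
  [2,-0.5,1.5],
  [2,-0.5,1.5],
  [0,0,0],
  [0,0,0],
], hand=[1,1,1,1], spin=[0,0,0,0])

```text
clock: 23.4
tool_pos: [0.5781, 0.0859, 0.1545]
orientation: [0.0, -0.609, 0.793, -0.0]
contact_force: [-0.0, 0.3, 0.0]
finger_gap: 0.0854
grip_force: 0.0
```

```bash
python3 k.py
```

```text
0.6 253 215 [209. 172. 128.] stem [136 116  91]
0.65 251 213 [188. 154. 117.] stem [145 124  98]
0.7 250 211 [125. 118. 111.] stem [223 194 153]
0.75 248 209 [143. 143. 141.] stem [182 158 128]
0.8 246 207 [68. 68. 67.] stem [181 156 124]
0.85 243 205 [174. 150. 119.] stem [191 165 132]
0.9 241 203 [147. 119.  92.] stem [49 45 41]
0.95 239 201 [94. 62. 41.] stem [168 170 176]
1.0 236 199 [99. 68. 47.] stem [177 171 165]
1.05 234 197 [98. 89. 79.] stem [132  92  54]
1.1 231 196 [94. 87. 77.] stem [117 108  97]
1.15 229 195 [98. 92. 83.] stem [204 208 209]
```

The panel snapped to about 1.0 rad and the contact force dropped to zero. I retreat straight out and check.

Emit:
send_rows([
  [-10,2.6,0],
  [-20,5,0],
  [-30,8,0],
  [-30,8,0],
  [-20,0,20],
  [0,0,0],
  [0,0,0],
], hand=[1,1,1,1,1,1,1], spin=[0,0,0,0,0,0,0])

```text
clock: 24.32
tool_pos: [0.4683, 0.1095, 0.1744]
orientation: [0.0, -0.61, 0.793, -0.0]
contact_force: [-0.1, 0.9, -0.6]
finger_gap: 0.0854
grip_force: 0.0
```

```bash
python3 k.py | sed -n 6,11p
python3 - <<'E'
from h import *
print(readout.sense()["contact_force"])
f=cv2.imread("pics/s9.png")[140:290,180:340];cv2.imwrite("pics/c9.png",cv2.resize(f,(640,600),interpolation=3))
E
```

```text
0.85 243 205 [170. 147. 117.] stem [186 163 130]
0.9 241 203 [144. 117.  90.] stem [46 43 39]
0.95 239 201 [108.  70.  46.] stem [163 165 170]
1.0 236 199 [128.  86.  58.] stem [231 223 206]
1.05 234 197 [98. 88. 77.] stem [129  92  55]
1.1 231 196 [92. 85. 75.] stem [115 105  97]
[-0.32217103 -0.14638439 -0.43164907]
```

View pics/c9.png

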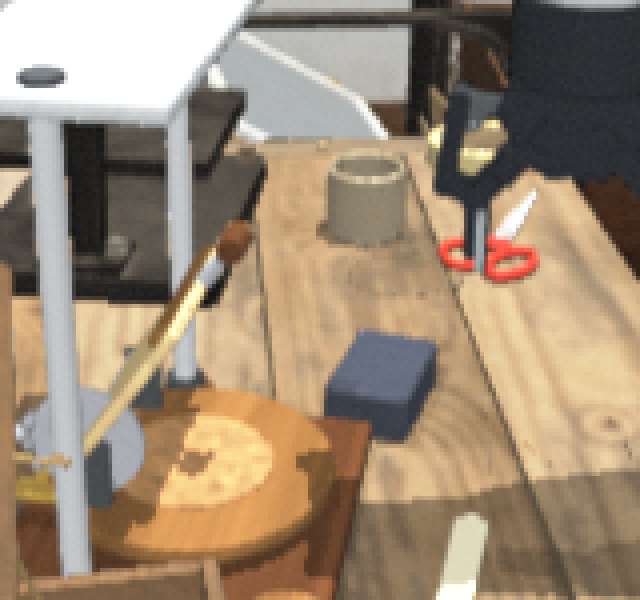

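The panel stands up by itself with its knob at (235,240), at about 1.0 rad. The gripper is well clear, and the weight and folder have not moved.

```bash
python3 -c "
from bench import env
print(env.job_done())"
```

```text
the job is handed in; nothing more can be done
None
```

I handed the job in with the turntable in its notch and the panel standing by itself at about 1.0 rad (second notch, estimated from the side camera); the interface can't tilt the tool, so I gripped the knob only up to the first notch and pushed it the rest of the way with an open finger.

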